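# Seat the rest cap and raise the telescopic work support

## Task

Get the telescopic work support ready for a long piece of stock: first, with it still collapsed, press its yellow rest cap fully home into the grip block. Then grip the block so that its red button is squeezed in, pull it up past the first stop to the second stop, and finish while still holding it there, button squeezed in and grip kept, so that a colleague can put in the safety pin. Leave the other things on the bench where they are.

Things in the scene. Friction and masses are not known exactly. Their poses are not given: they have to be found in the camera images.
- support: Telescopic work support bolted upright to the bench; cannot be shifted. Origin: centre of the underside of its 110x110x10 mm dark steel foot, z up. A fixed 34 mm square aluminium tube ends in a black collar, top 116 mm above the bench; a steel inner tube slides up out of it, carrying a grey grip block. Local +y: the side with the red button; local x: along the block's long side.
- grip (a point): Gripping point: middle of the grey block at the button's height, 150 mm above the bench when collapsed; rises with the block. Block 56 mm long (local x), 30 mm thick (local y), 44 mm high; its top is 14 mm above this point, its underside 30 mm below. Grip from above across the thickness, one finger on the red button, the other on the plain -y side.
- button_face (a point): Centre of the outer face of the red button (26 mm along x, 23 mm high) on the block's +y side. It stands 6 mm proud of the block when out, so block and button measure 36 mm across, 31 mm with the button in.
- button (a joint): Travel of the red spring button into the block, m: 0 out, 0.005 fully in (about 5 N). From 0.0035 in, the inner tube is unlocked; let go, its spring pin locks in the next hole it meets (collapsed, first stop or second stop).
- mast (a joint): Extension of the inner tube, m: 0 collapsed, 0.040 first stop, 0.080 second stop, which is also the end of its travel (hard). A light return spring and its weight, together about 5 N, pull it down. It cannot be pulled up with the button out.
- cap (a joint): How far the yellow rest cap has been pushed down into the grip block, m: 0 fully proud (12 mm gap below it), 0.012 fully home, touching the block's top. It starts part way out, moves stiffly (about 7 N all the way), stays where it is left, and stops hard when home.
- cap_top (a point): Centre of the flat top of the yellow rest cap (44 mm along local x, 20 mm along local y, 8 mm thick), 34 mm above the grip point when fully proud, 22 mm above it when home.
- sanding_block_mid (a point): Bystander: orange-brown sanding block, 64x112x36 mm, loose on the bench; point about half-way up it.
- offcut_1_mid (a point): Bystander: pale wood offcut, 46x120x30 mm, loose on the bench; point about half-way up it.
- offcut_2_mid (a point): Bystander: small wood offcut, 60x85x24 mm, loose on the bench; point about half-way up it.
- tape_measure_mid (a point): Bystander: yellow tape measure, 67x77x31 mm, loose on the bench; point about half-way up it.
- screw_tin_mid (a point): Bystander: grey round open tin, 74 mm across, 54 mm high, loose on the bench; point about half-way up it.
- g_clamp_mid (a point): Bystander: dark green G-clamp lying flat, 129x201x22 mm, loose on the bench; point about half-way up it.
- dowel_mid (a point): Bystander: wooden dowel, 16 mm thick, 220 mm long, loose on the bench; point about half-way up it.
Not all that is in view belongs to the job. Several things look just like the support: the one meant starts nearest to the robot's base.

How it is judged:
By the outcome, as a careful person would: the job done as asked, in the order asked, and still so for the second after the job is handed in, while the arm keeps its last pose, push and grip.
It also fails if it takes over 37 s, if anything falls off the work surface, if the arm or the gripper's body presses on something with over 40 N, if the wrist force passes 120 N, or if a joint passes its speed limit or range.

## Robot

A 6-joint arm with a two-finger parallel gripper is mounted at the origin on a cart in front of the work surface, level with it; the furniture and walls round the work are solid. World frame = base frame: x ahead of the robot, y to its left, z up, the work surface at z = 0. Lengths are in m, angles in rad, forces in N, time in s.
With the tool pointing down it reaches from about 0.325 to 0.85 m from the base axis. Payload 4.4 kg.
Tool frame: the origin (TCP) lies between the finger pads; the fingertips stand 14 mm ahead of it and the grasp point (between the pads) lies 5 mm behind it; z points along the fingers, y is the line along which they close (so a half turn about z gives the same grasp; the last joint's range is limited). The gripper opens to 94 mm and grips with 3 to 60 N. Pads are 16 mm wide; open, the fingers measure 119 mm over their backs; the gripper's body (75 mm by 177 mm) begins 78 mm behind the grasp point.
Start: joints at [1.165, 0.207, 1.542, -0, 1.393, -0.15], TCP at [0.145, 0.556, 0.219] pointing down, gripper open.
Joint ranges: [-2.73, 2.73], [-0.86, 2.22], [0.23, 2.46], [-1.11, 4.25], [0.08, 2.63], [-2.82, 2.82]. Speed limits (rad/s): [2.79, 2.79, 3.14, 3.14, 3.14, 3.14].

## Interface

Orientations are given as [roll, pitch, yaw] about the fixed x, y, z axes, in that order (R = Rz(yaw) Ry(pitch) Rx(roll)).
In Python, from workcell import ctrl gives the robot as it stands.
- The arm moves only by the shell command python3 -m handwheel 'ROWS'. ROWS is JSON, a list that holds one entry, the list of rows, each a list of 7 numbers: the turn, a rotation vector about the tool's x, y, z normalised to -1 to 1, where 1 is 180 degrees, then the shift along the tool's x, y, z normalised to -1 to 1, where 1 is 2.5 cm, then the closure, from -1 (fully open) to 1 (shut), so that 0 is half open. In form: [[[ax, ay, az, x, y, z, hand], ...]]. A call has 1 to 10 rows; each row shifts and turns the commanded pose from where the row before left it, along the tool's axes as they then stand; what a row does not reach is not made up. A row lasts 1/10 s, in which the tool goes at most 50 mm and 8.59 degrees, less where a joint would pass 70% of its speed; a pose out of reach is approached as far as the arm can. A call with a number of a shift or a turn outside -1 to 1 is refused whole. A call with a gripper value outside its range is refused whole. The fingers move at their own pace and stop on an object; the grip force is fixed at half the most. Time passes only in rows, so rows that do not move let the fingers close. It gives the time, the measured TCP pose, the force, the opening and the grip force at its end, in the units of the state.
- ctrl.state(): the state, without advancing time (a new reading comes with each control period).
- ctrl.capture(name): name is "scene" or "top"; returns (picture, depth): 420x560x3 uint8, red, green, blue; 420x560 float32, m along the optical axis (not along the pixel's ray), 0 where there is no reading.
- ctrl.camera_params(name): a dict with "mtx" (3x3 intrinsics, pixels), "extrinsics" (4x4, takes a point from camera to world coordinates). Camera axes: x right, y down, z forward; pixel columns grow to the right and rows downward; lengths in m; the calibration is good to about 2 mm. A picture is of the moment at which its call begins. camera_params takes no time and is no camera call.
- ctrl.close_job(): hands the job in; it is judged then, once.
The state is a dict: "t": time; "joint_pos": joint angles; "joint_vel": joint speeds; "joint_efforts": joint torques, N m; "eef_pos": TCP position; "tool_rot": TCP orientation; "ft_force": force on the tool from outside, world axes, zero at the start; "torque": the same for the moment, N m; "grip_width": finger opening in m; "grasp_force": force on a finger pad.
Only numpy, scipy, OpenCV 4.12 (cv2) and the standard library are available. Lean on these libraries where they do the work, as an engineer would, in place of code of your own. Each camera call takes 0.05 s, during which the arm holds its last target. There are 200 camera calls.

## Working session

There is one attempt and no reset: what is moved stays moved. The work goes in short steps, Python scripts to look and compute and a shell command to move; the robot and the scene stay as the last step left them, time stands still between calls to the robot, and variables do not carry over. Pictures are saved under pics/ and viewed, at most 10 in all, crops included, and the job is handed in when it is done.

```bash
mkdir -p pics; cat > h.py <<'E'
import numpy as np,cv2
from workcell import ctrl
def cap(n,f):
    p,d=ctrl.capture(n); cv2.imwrite(f'pics/{f}.png',p[:,:,::-1]); np.savez(f'{f}.npz',p=p,d=d); return p,d
def pts(n,d):
    c=ctrl.camera_params(n);K=np.array(c['mtx']);T=np.array(c['extrinsics'])
    v,u=np.mgrid[:d.shape[0],:d.shape[1]]
    P=np.stack([(u-K[0,2])/K[0,0]*d,(v-K[1,2])/K[1,1]*d,d,np.ones_like(d)],-1)@T.T
    return P[...,:3]
E
python3 - <<'E'
from h import *
for n in("scene","top"):
    cap(n,n+'0');c=ctrl.camera_params(n);print(n,np.round(c['extrinsics'],3))
s=ctrl.state();print(s)
E
```

```text
scene [[-0.835 -0.244  0.493 -0.292]
 [-0.55   0.356 -0.756  1.293]
 [ 0.009 -0.902 -0.431  0.861]
 [ 0.     0.     0.     1.   ]]
top [[-0.003 -0.986  0.168  0.341]
 [-1.     0.003 -0.     0.005]
 [-0.    -0.168 -0.986  1.388]
 [ 0.     0.     0.     1.   ]]
{'t': 0.1, 'joint_pos': array([ 1.16454356e+00,  2.07362201e-01,  1.54275577e+00, -3.60974794e-05,
        1.39352252e+00, -1.50483854e-01]), 'joint_vel': array([ 0.00011183,  0.00046227, -0.00464461,  0.00117342, -0.00107876,
       -0.00055158]), 'joint_efforts': array([-7.32044973e-04, -3.71863389e+01, -2.82293451e+01,  6.99198456e-02,
        3.10035772e-02, -7.67525512e-05]), 'eef_pos': array([0.14520759, 0.55565272, 0.21841758]), 'tool_rot': array([-3.13956263e+00, -2.71887429e-04,  2.88582987e+00]), 'ft_force': array([ 0.22951345,  0.8560261 , -1.15842254]), 'torque': array([-0.04017674,  0.0159237 , -0.00270301]), 'grasp_force': 0.0, 'grip_width': 0.09385316875872489}
```

View pics/scene0.png

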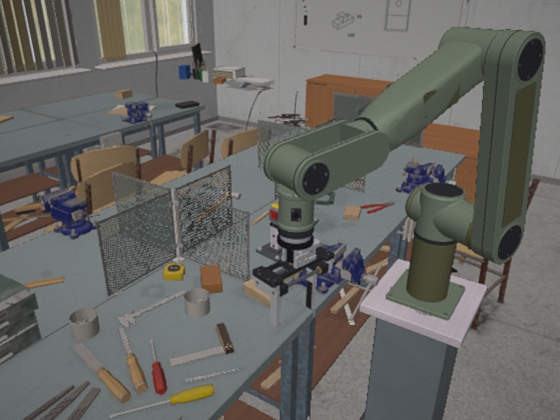

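View pics/top0.png

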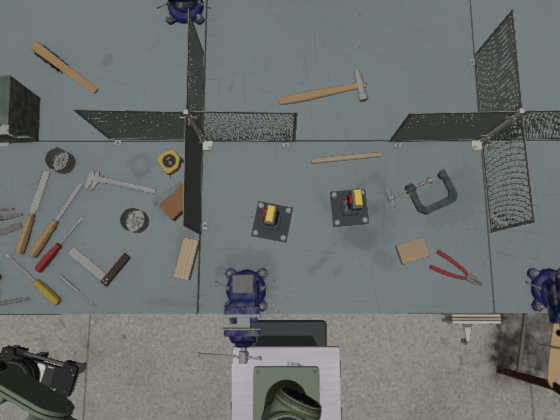

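```bash
python3 - <<'E'
from h import *
z=np.load('top0.npz');p,d=z['p'],z['d'];P=pts('top',d)
cv2.imwrite('pics/crop1.png',cv2.resize(p[170:260,235:385],None,fx=5,fy=5,interpolation=cv2.INTER_CUBIC)[:,:,::-1])
def sub(r0,r1,c0,c1):
    q=p[r0:r1,c0:c1].astype(int);return q,P[r0:r1,c0:c1]
hsv=cv2.cvtColor(p,cv2.COLOR_RGB2HSV)
for nm,(r0,r1,c0,c1) in dict(A=(195,245,250,297),B=(180,230,325,375)).items():
    Q=P[r0:r1,c0:c1];H=hsv[r0:r1,c0:c1]
    Y=(abs(H[...,0].astype(int)-27)<7)&(H[...,1]>150)&(H[...,2]>100)
    R=((H[...,0]<8)|(H[...,0]>172))&(H[...,1]>150)
    for k,M in(('yel',Y),('red',R)):
        v=Q[M];top=v[:,2]>np.median(v[:,2])-.01
        xy=v[top][:,:2]
        r=cv2.minAreaRect((xy*1000).astype(np.float32))
        print(nm,k,M.sum(),np.median(v,0).round(4),np.percentile(v[:,2],[2,98]).round(3),r)
    F=(Q[...,2]<.02)&(Q[...,2]>.006)&(H[...,2]<90)
    xy=Q[F][:,:2];print(nm,'foot',cv2.minAreaRect((xy*1000).astype(np.float32)),len(xy))
for nm,(r0,r1,c0,c1) in dict(part=(10,245,182,204),part2=(100,145,75,300),vise=(262,312,220,272),off=(235,282,170,202),blk=(180,222,155,186)).items():
    Q=P[r0:r1,c0:c1].reshape(-1,3);Q=Q[Q[:,2]>.015];print(nm,Q.min(0).round(3),Q.max(0).round(3),len(Q))
E
```

```text
A yel 96 [0.5235 0.0416 0.1795] [0.175 0.185] ((523.66357421875, 41.48028564453125), (17.30008316040039, 41.529056549072266), 79.43293762207031)
A red 15 [0.5261 0.0588 0.1617] [0.157 0.164] ((526.4078979492188, 59.675750732421875), (3.983093023300171, 22.140016555786133), 78.19562530517578)
A foot ((523.521728515625, 41.49769592285156), (109.58348083496094, 110.06270599365234), 78.86156463623047) 707
B yel 98 [ 0.5655 -0.197   0.1837] [0.179 0.19 ] ((566.103271484375, -197.4281768798828), (40.818302154541016, 17.7852840423584), 5.64891242980957)
B red 31 [ 0.5639 -0.1784  0.16  ] [0.113 0.165] ((564.1572875976562, -178.82713317871094), (22.324661254882812, 4.886258125305176), 4.021292209625244)
B foot ((566.3203735351562, -197.4912109375), (110.01223754882812, 109.38409423828125), 4.660212993621826) 662
part [0.341 0.005 0.015] [1.231 0.34  1.388] 3907
part2 [ 0.341 -0.046  0.015] [0.915 0.563 1.388] 5376
vise [0.257 0.005 0.015] [0.381 0.193 1.388] 1451
off [0.341 0.005 0.015] [0.471 0.332 1.388] 658
blk [0.341 0.005 0.016] [0.635 0.384 1.388] 618
```

View pics/crop1.png

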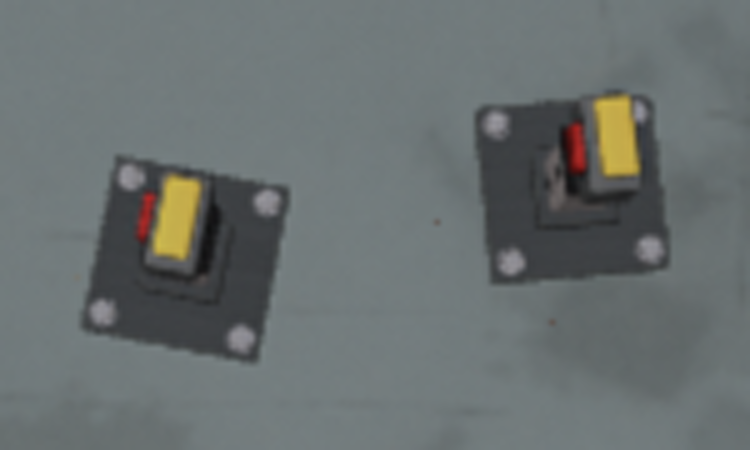

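```bash
python3 - <<'E'
from h import *
z=np.load('top0.npz');p,d=z['p'],z['d'];P=pts('top',d);ok=d>0
for nm,(r0,r1,c0,c1) in dict(part=(140,245,182,204),vise=(262,312,220,272),all=(150,260,205,480)).items():
    Q=P[r0:r1,c0:c1][ok[r0:r1,c0:c1]]
    for h in(.03,.1,.2,.3):
        q=Q[Q[:,2]>h]
        if len(q):print(nm,h,q.min(0).round(3),q.max(0).round(3),len(q))
E
```

```text
part 0.03 [0.452 0.257 0.03 ] [0.775 0.316 0.258] 1603
part 0.1 [0.481 0.257 0.1  ] [0.754 0.266 0.258] 1065
part 0.2 [0.482 0.258 0.2  ] [0.722 0.265 0.258] 413
vise 0.03 [0.261 0.043 0.03 ] [0.372 0.193 0.138] 1181
vise 0.1 [0.261 0.072 0.1  ] [0.362 0.168 0.138] 1053
all 0.03 [ 0.417 -0.427  0.03 ] [0.593 0.063 0.194] 657
all 0.1 [ 0.494 -0.215  0.109] [0.593 0.063 0.194] 600
```

```bash
python3 -m handwheel '[[[0,0,-0.002,-0.6,-0.4,-1,1],[0,0,-0.002,-1,-0.8,-1,1],[0,0,-0.002,-1,-0.8,-0.8,1],[0,0,-0.002,-1,-0.8,0,1],[0,0,-0.002,-1,-0.8,0,1],[0,0,-0.002,-1,-0.8,0,1],[0,0,-0.002,-1,-0.8,0,1],[0,0,-0.002,-1,-0.8,0,1],[0,0,-0.002,-1,-0.8,0,1],[0,0,-0.002,-1,-0.8,0,1]]]'; python3 - <<'E'
from workcell import ctrl
s=ctrl.state();print(s['eef_pos'],s['tool_rot'],s['grip_width'],s['joint_pos'])
E
```

```text
t: 1.1
eef_pos: [0.3371, 0.316, 0.289]
tool_rot: [-3.141, -0.001, 2.949]
ft_force: [0.1, 0.3, -0.7]
grip_width: 0.0172
grasp_force: 0.0
[0.33707585 0.31603864 0.28899305] [-3.14110904e+00 -5.82030599e-04  2.94904274e+00] 0.017202956283114683 [ 5.65508549e-01 -8.81169463e-02  1.70922636e+00  4.90234855e-05
  1.52123838e+00 -8.12740454e-01]
```

```bash
python3 -m handwheel '[[[0,0,0,-0.5,-1,0,1],[0,0,0,-0.5,-1,0,1],[0,0,0,-1,-1,0,1],[0,0,0,-1,-1,0,1],[0,0,0,-1,-1,0,1],[0,0,0,-1,-1,0,1],[0,0,0,-1,-1,0,1],[0,0,0,-1,-1,0,1],[0,0,0,-1,-1,0,1],[0,0,0,-1,0,0.4,1]]]'; python3 -m handwheel '[[[0,0,0,0,0,1,1],[0,0,0,0,0,0.8,1],[0,0,0,0,0,0,1],[0,0,0,0,0,0,1]]]'; python3 - <<'E'
from h import *
s=ctrl.state();t=s['eef_pos'];print(t,s['tool_rot'],s['grip_width'],s['ft_force'])
y=s['tool_rot'][2];R=np.array([[np.cos(y),np.sin(y)],[np.sin(y),-np.cos(y)]])
print('units',R.T@(np.array([.5235,.0415])-t[:2])/.025)
p,d=cap('scene','s1');cv2.imwrite('pics/s1c.png',cv2.resize(p[150:310,200:420],None,fx=3.5,fy=3.5)[:,:,::-1])
P=pts('scene',d)
E
```

```text
t: 2.1
eef_pos: [0.5157, 0.0504, 0.2804]
tool_rot: [-3.141, 0.002, 2.945]
ft_force: [0.3, 0.2, 0.8]
grip_width: 0.0007
grasp_force: 0.0
t: 2.5
eef_pos: [0.5141, 0.0534, 0.2342]
tool_rot: [-3.141, -0.001, 2.949]
ft_force: [-0.2, 0.4, 0.2]
grip_width: 0.0005
grasp_force: 0.0
[0.51405464 0.05336337 0.2341627 ] [-3.14142309e+00 -1.31916983e-03  2.94864691e+00] 0.0005358352571297035 [-0.16661228  0.38616414  0.22225647]
units [-0.46179589 -0.3932831 ]
```

View pics/s1c.png

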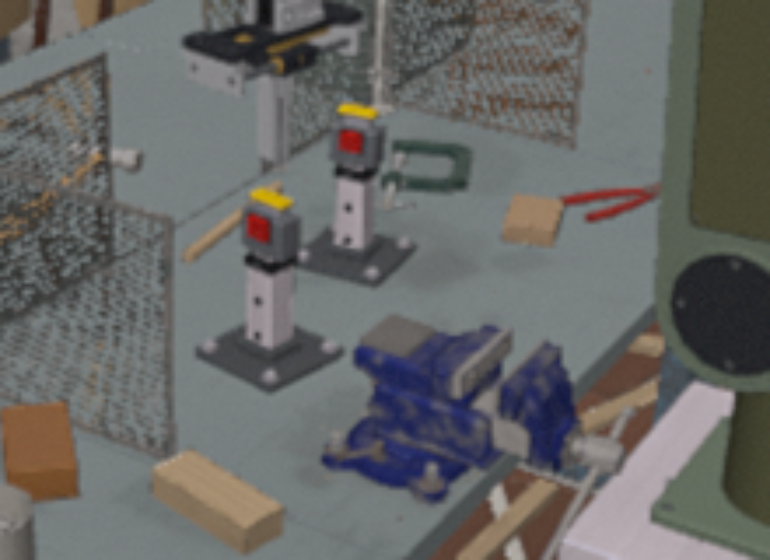

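The crop shows support A (cap at about crop 272,197, red button at 257,228) right beneath the closed fingertips. Support B (cap at 357,110) is farther from the base. A, at 0.525 m against about 0.60 m, is the one meant.

```bash
python3 -m handwheel '[[[0,0,0,-0.46,-0.39,0,1],[0,0,0,0,0,0.6,1],[0,0,0,0,0,0.6,1],[0,0,0,0,0,0,1],[0,0,0,0,0,0,1]]]'; python3 -m handwheel '[[[0,0,0,0,0,0.16,1],[0,0,0,0,0,0.16,1],[0,0,0,0,0,0.08,1],[0,0,0,0,0,0.08,1],[0,0,0,0,0,0,1]]]';
```

```text
t: 3.05
eef_pos: [0.5247, 0.041, 0.2054]
tool_rot: [-3.142, 0.001, 2.948]
ft_force: [-0.8, -0.2, -0.0]
grip_width: 0.0002
grasp_force: 0.0
t: 3.55
eef_pos: [0.524, 0.0416, 0.1933]
tool_rot: [-3.141, 0.0, 2.949]
ft_force: [-1.3, -1.0, 4.2]
grip_width: 0.0006
grasp_force: 2.0
```

Contact right at the expected height. I'll keep pressing in small steps.

```bash
for i in 1 2 3; do python3 -m handwheel '[[[0,0,0,0,0,0.06,1],[0,0,0,0,0,0.06,1],[0,0,0,0,0,0,1]]]' | egrep 'eef|ft'; done
```

```text
eef_pos: [0.524, 0.0415, 0.1905]
ft_force: [-2.0, 0.5, 5.3]
eef_pos: [0.5241, 0.0415, 0.1875]
ft_force: [-1.9, 0.7, 5.4]
eef_pos: [0.5242, 0.0415, 0.1861]
ft_force: [-5.2, -0.9, 12.6]
```

```bash
python3 -m handwheel '[[[0,0,0,0,0,0.05,1],[0,0,0,0,0,0,1],[0,0,0,0,0,0,1]]]' | egrep 'eef|ft'; python3 -m handwheel '[[[0,0,0,0,0,0.04,1],[0,0,0,0,0,0,1],[0,0,0,0,0,0,1]]]' | egrep 'eef|ft'
```

```text
eef_pos: [0.5243, 0.0415, 0.186]
ft_force: [-7.5, 0.0, 17.6]
eef_pos: [0.5244, 0.0415, 0.186]
ft_force: [-9.2, 0.9, 22.1]
```

```bash
python3 -m handwheel '[[[0,0,0,0,0,-0.4,1],[0,0,0,0,0,-0.8,1],[0,0,0,0,0,-0.5,-1],[0,0,0,0,0,0,-1],[0,0,0,0,0,0,-1],[0,0,0,0,0,0,-1],[0,0,0,0,0,0,-1],[0,0,0,0,0,0,-1],[0,0,0,0,0,0,-1]]]'; python3 - <<'E'
from h import *
p,d=cap('scene','s2');P=pts('scene',d)
cv2.imwrite('pics/s2c.png',cv2.resize(p[180:270,235:325],None,fx=6,fy=6,interpolation=cv2.INTER_CUBIC)[:,:,::-1])
E
```

```text
t: 5.95
eef_pos: [0.5236, 0.0416, 0.2232]
tool_rot: [-3.141, -0.001, 2.949]
ft_force: [0.3, -0.8, 0.5]
grip_width: 0.0533
grasp_force: 0.0
```

View pics/s2c.png

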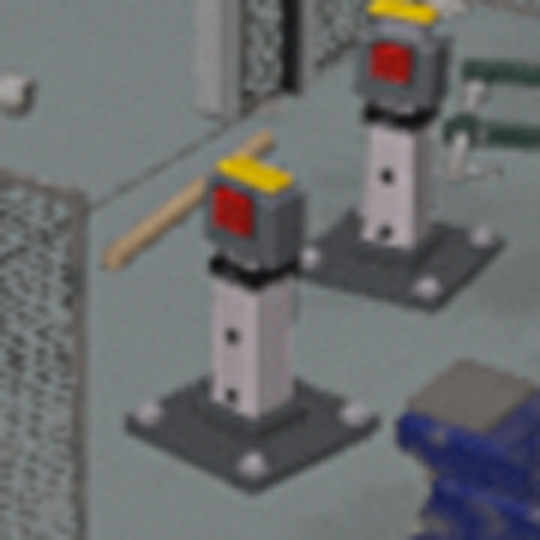

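The cap at crop (255,175) now sits flush on A's block, with no gap. Next I finish opening the fingers and lower over the block.

```bash
python3 -m handwheel '[[[0,0,0,0,0,0,-1],[0,0,0,0,0,0,-1],[0,0,0,0,0,0,-1],[0,0,0,0,0,0,-1],[0,0,0,0,0.02,0.7,-1],[0,0,0,0,0,0.8,-1],[0,0,0,0,0,0.8,-1],[0,0,0,0,0,0.8,-1],[0,0,0,0,0,0,-1],[0,0,0,0,0,0,-1]]]'; python3 -m handwheel '[[[0,0,0,0,0,0,1],[0,0,0,0,0,0,1],[0,0,0,0,0,0,1],[0,0,0,0,0,0,1],[0,0,0,0,0,0,1],[0,0,0,0,0,0,1],[0,0,0,0,0,0,1],[0,0,0,0,0,0,1],[0,0,0,0,0,0,1],[0,0,0,0,0,0,1]]]';  python3 -m handwheel '[[[0,0,0,0,0,0,1],[0,0,0,0,0,0,1],[0,0,0,0,0,0,1],[0,0,0,0,0,0,1],[0,0,0,0,0,0,1]]]'
```

```text
t: 7.0
eef_pos: [0.5239, 0.042, 0.1463]
tool_rot: [-3.142, -0.001, 2.949]
ft_force: [0.7, 0.7, 0.9]
grip_width: 0.0941
grasp_force: 0.0
t: 8.0
eef_pos: [0.5239, 0.0422, 0.1462]
tool_rot: [3.141, -0.0, 2.948]
ft_force: [-0.2, 0.9, 0.1]
grip_width: 0.0299
grasp_force: 30.0
t: 8.5
eef_pos: [0.5239, 0.0422, 0.1462]
tool_rot: [3.141, -0.0, 2.949]
ft_force: [-0.3, 0.7, 1.0]
grip_width: 0.0296
grasp_force: 30.0
```

Opening is about 30 mm at 30 N, so the button is in. Now I pull up.

```bash
python3 -m handwheel '[[[0,0,0,0,0,-0.2,1],[0,0,0,0,0,-0.4,1],[0,0,0,0,0,-0.4,1],[0,0,0,0,0,-0.4,1],[0,0,0,0,0,0,1]]]'; python3 -m handwheel '[[[0,0,0,0,0,-0.4,1],[0,0,0,0,0,-0.4,1],[0,0,0,0,0,-0.4,1],[0,0,0,0,0,-0.3,1],[0,0,0,0,0,-0.1,1],[0,0,0,0,0,-0.1,1],[0,0,0,0,0,0,1],[0,0,0,0,0,0,1]]]'
```

```text
t: 9.0
eef_pos: [0.5239, 0.0422, 0.1829]
tool_rot: [3.141, 0.0, 2.949]
ft_force: [0.6, 2.4, -2.8]
grip_width: 0.0299
grasp_force: 30.0
t: 9.8
eef_pos: [0.5239, 0.0422, 0.2236]
tool_rot: [3.141, -0.0, 2.949]
ft_force: [2.6, 3.2, -4.3]
grip_width: 0.0299
grasp_force: 30.0
```

```bash
for i in 1 2; do python3 -m handwheel '[[[0,0,0,0,0,-0.03,1],[0,0,0,0,0,-0.03,1],[0,0,0,0,0,0,1],[0,0,0,0,0,0,1]]]' | egrep 'eef|ft|wid'; done
```

```text
eef_pos: [0.5239, 0.0422, 0.225]
ft_force: [2.8, 3.5, -4.8]
grip_width: 0.0301
eef_pos: [0.5239, 0.0422, 0.2262]
ft_force: [3.4, 4.3, -7.6]
grip_width: 0.0295
```

```bash
python3 -m handwheel '[[[0,0,0,0,0,-0.03,1],[0,0,0,0,0,0,1],[0,0,0,0,0,0,1]]]' | egrep 'eef|ft|wid';python3 -m handwheel '[[[0,0,0,0,0,-0.03,1],[0,0,0,0,0,0,1],[0,0,0,0,0,0,1],[0,0,0,0,0,0,1]]]' | egrep 'eef|ft|wid'; python3 - <<'E'
from h import *
p,d=cap('scene','s3')
cv2.imwrite('pics/s3c.png',cv2.resize(p[120:270,215:365],None,fx=4,fy=4,interpolation=cv2.INTER_CUBIC)[:,:,::-1])
E
```

```text
eef_pos: [0.5239, 0.0422, 0.2262]
ft_force: [4.8, 3.4, -10.6]
grip_width: 0.0298
eef_pos: [0.5239, 0.0422, 0.2262]
ft_force: [5.0, 3.9, -13.7]
grip_width: 0.03
```

View pics/s3c.png

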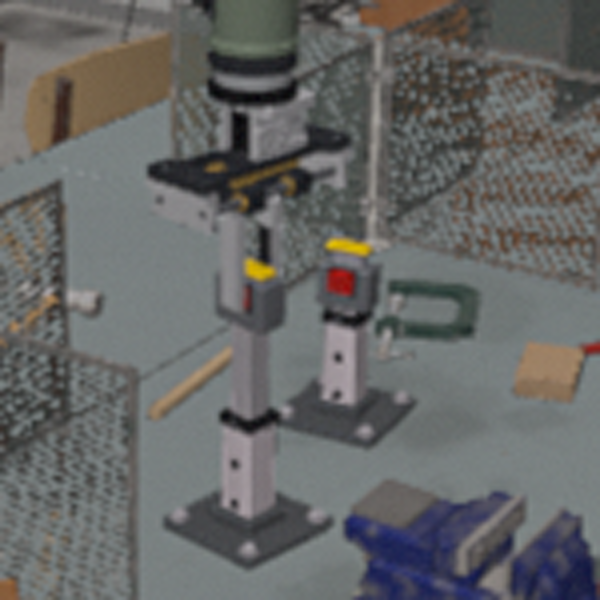

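The picture shows the block (crop 250,300) held with the inner tube fully out above the collar (248,418). The TCP rose exactly 80.0 mm, to the hard stop, with no slip; the grip is steady and the cap still flush.

```bash
python3 -c "
from workcell import ctrl
print(ctrl.close_job())"
```

```text
the job is handed in; nothing more can be done
None
```

I pressed the cap fully home with the support collapsed, then gripped the block with its button squeezed in and pulled it up 80 mm to the second stop. The job is handed in with the arm still holding it there at 30 N, and nothing else on the bench was touched.

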